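# Draw the wedge out from under the press plate

## Robot

A 6-joint arm with a two-finger parallel gripper is mounted at the origin on a cart in front of the work surface, level with it; the furniture and walls round the work are solid. World frame = base frame: x ahead of the robot, y to its left, z up, the work surface at z = 0. Lengths are in m, angles in rad, forces in N, time in s.
With the tool pointing down it reaches from about 0.425 to 0.95 m from the base axis. Payload 3.5 kg.
Tool frame: the origin (TCP) lies midway between the tips of the shut fingers; the grasp point (between the pads) lies 19 mm behind it; z points along the fingers, y is the line along which they close (so a half turn about z gives the same grasp; the last joint's range is limited). The gripper opens to 85 mm and grips with 20 to 120 N. Pads are 22 mm wide; open, the fingers measure 114 mm over their backs; the gripper's body (76 mm by 85 mm) begins 54 mm behind the grasp point. The pads swing forward as they close: fully open they stand 13 mm farther back than shut.
Start: joints at [-1.371, 0.286, 1.577, -0, 1.279, -0.15], TCP at [0.231, -0.634, 0.231] pointing down, gripper open.
Joint ranges: [-2.77, 2.77], [-0.9, 2.22], [0.21, 2.48], [-1.53, 4.67], [0.24, 2.81], [-2.84, 2.84]. Speed limits (rad/s): [2.79, 2.79, 3.14, 3.14, 3.14, 3.14].

## Interface

Orientations are given as a unit quaternion [x, y, z, w].
In Python, from plant import ctrl gives the robot as it stands. The module is installed in compiled form; this text tells all that it offers.
- The arm moves only by the shell command python3 -m inch 'ROWS' [FORCE]. ROWS is JSON, a list of rows, each a list of 5 numbers: the closure, from 0 (fully open) to 1 (shut), then the shift along the tool's x, y, z in m, then the turn about the tool's z in degrees. A call has 1 to 5 rows; each row is the pose to reach, as a shift and turn from the pose commanded when the call began, along the tool's axes at that moment; what a row does not reach only later rows make up. A row lasts 1/12 s, in which the tool goes at most 41.7 mm and 7.16 degrees, less where a joint would pass 70% of its speed; a pose out of reach is approached as far as the arm can. A call with a gripper value outside its range is refused whole. The fingers move at their own pace and stop on an object; FORCE is the grip in N (left out, the last holds). Time passes only in rows, so rows that repeat a pose let the fingers close. It gives the time, the measured TCP pose, the force, the opening and the grip force at its end, in the units of the state.
- ctrl.get_state(): the state, without advancing time (a new reading comes with each control period).
- ctrl.read_camera(name): name is "scene" or "side" or "wrist"; returns a dict with "pixels" (384x512x3 uint8, red, green, blue), "depth" (384x512 float32, m along the optical axis (not along the pixel's ray), 0 where there is no reading), "fx", "fy", "cx", "cy" (pixels), "xyz" and "rotation" of the camera in the world; the wrist camera has in their place "mount" (4x4, takes a point from camera to tool coordinates, whose origin is the TCP and whose axes are the flange's). Camera axes: x right, y down, z forward; pixel columns grow to the right and rows downward; lengths in m; the calibration is good to about 2 mm. The wrist camera is an equidistant fisheye: a pixel r from the principal point sees the ray r / f radians off the axis. A picture is of the moment at which its call begins: read the wrist's pose just before it.
- ctrl.sign_off(): hands the job in; it is judged then, once.
Trained networks look in a picture, given as the dict that the camera call returned (one of the last four; its "shot" number tells which), for a name from the list of things; names that differ only in an ending like _2 or _b are one class to them, and where a whole thing is asked for, a point or a joint stands for the part that bears it (a point fixed in the world has none). Each returns a list of dicts, best first, with "score" (0 to 1); they miss things now and then, are a little off and sometimes report something else, mostly with a low value. They report only what shows in the picture. A call takes as long as a camera call. They do not tell look-alikes from the thing itself.
- ctrl.spot_in(query, picture): "at" ([column, row] in pixels, amid what is visible of it).
- ctrl.tip_of(query, picture): "at" ([column, row] in pixels: a listed point, or the origin of a listed thing).
The state is a dict: "time": time; "qpos": joint angles; "dq": joint speeds; "joint_efforts": joint torques, N m; "eef_pos": TCP position; "tcp_rot": TCP orientation; "contact_force": force on the tool from outside, world axes, zero at the start; "wrist_torque": the same for the moment, N m; "opening": opening from 0.0 (shut) to 1.0 (fully open); "finger_force": force on a finger pad.
Only numpy, scipy, OpenCV 4.12 (cv2) and the standard library are available. Lean on these libraries where they do the work, as an engineer would, in place of code of your own. Each camera call takes 0.05 s, during which the arm holds its last target. There are 200 camera calls.

## Task

The heavy hinged plate of the flattening press is propped ajar on a wooden wedge. Work the wedge backward out from under it in small tugs of about a centimetre, pausing half a second after each so that the plate can settle, and without lifting the plate. Once the wedge is clear of the plate by a centimetre or two and the plate has shut, let the wedge lie in front of the press; leave the spare wedge beside the press where it is.

Things in the scene. Friction and masses are not known exactly. Their poses are not given: they have to be found in the camera images.
- wedge_grip (a point): the wooden wedge under the plate: centre of its upright grip block (40 mm along x, 26 along y, 48 high; point 24 mm above its underside). +x points to its thin end, 95 mm ahead of this point; z up. The ramp falls from 18 to 3 mm over 75 mm. At the start the thin end is about 45 mm under the plate, the block in front of it. Mass about 0.08 kg; pulling it takes about 3 to 12 N.
- press_mouth (a point): middle of the press mouth: point on top of its grey base (fixed, 300 x 230 mm, 10 thick) below the plate's front edge. +x points into the press, to the hinge; y along the mouth; z up. The plate reaches 140 mm behind this point and 100 mm to either side; the base reaches 130 mm in front as a bare apron on which the wedge lies.
- platen (a joint): hinge of the press plate (aluminium, 140 x 200 x 14 mm, dark steel weight on top, about 2 kg), in rad: 0 is shut flat on the base, growing as its front edge rises; about 0.085 at the start, resting on the wedge. It comes down by its own weight.
- spare_grip (a point): the spare wedge, a shorter one of the same wood, lying free on the worktop on the right (-y) side of the press; not to be moved. This point is the centre of its grip block (40 x 26 x 48 mm); +x points to its thin end, 70 mm ahead.
There are look-alikes about, which are no part of the job. Leave any purple or red look-alike of the part that bears wedge_grip alone.

How it is judged:
By the outcome, as a careful person would: the job done as asked, in the order asked, and still so for the second after the job is handed in, with the robot touching nothing.
It also fails if it takes over 40 s, if anything falls off the work surface, if the arm or the gripper's body presses on something with over 40 N, if the wrist force passes 120 N, or if a joint passes its speed limit or range.

## Working session

There is one attempt and no reset: what is moved stays moved. The work goes in short steps, Python scripts to look and compute and a shell command to move; the robot and the scene stay as the last step left them, time stands still between calls to the robot, and variables do not carry over. Pictures are saved under pics/ and viewed, at most 10 in all, crops included, and the job is handed in when it is done.

```bash
mkdir -p pics; cat > h.py <<'E'
import numpy as np, cv2
from plant import ctrl
from scipy.spatial.transform import Rotation as R
def px(c,u,v,w=2):
    u,v=int(round(u)),int(round(v))
    d=c["depth"][max(v-w,0):v+w+1,max(u-w,0):u+w+1]; d=d[d>0]
    if len(d)==0: return None
    z=np.median(d)
    p=np.array([(u-c["cx"])/c["fx"]*z,(v-c["cy"])/c["fy"]*z,z])
    return np.array(c["rotation"])@p+np.array(c["xyz"])
def save(c,n): cv2.imwrite("pics/"+n,c["pixels"][:,:,::-1])
E
python3 - <<'E'
from h import *
np.set_printoptions(precision=3,suppress=True)
for n in ["scene","side"]:
    c=ctrl.read_camera(n); save(c,n+"0.png")
    print(n,c["xyz"],c["fx"])
    for q in ["wedge_grip","press_mouth","spare_grip"]:
        for r in ctrl.tip_of(q,c)[:3]: print(q,r["score"],r["at"],px(c,*r["at"]))
s=ctrl.get_state();print(s["time"],s["eef_pos"],s["tcp_rot"],s["opening"])
print(R.from_quat(s["tcp_rot"]).as_matrix())
E
```

```text
scene [-0.037 -0.551  0.51 ] 364.48515941908494Traceback (most recent call last):
  File "<stdin>", line 7, in <module>
  File "h.py", line 10, in px
    return np.array(c["rotation"])@p+np.array(c["xyz"])
           ~~~~~~~~~~~~~~~~~~~~~~~^~
ValueError: matmul: Input operand 1 has a mismatch in its core dimension 0, with gufunc signature (n?,k),(k,m?)->(n?,m?) (size 3 is different from 4)
```

View pics/scene0.png

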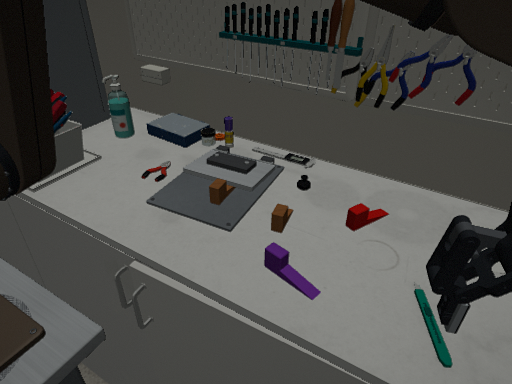

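The scene picture shows the press, with its grey base, at about (225,180). The candidates are a brown wedge on the apron at (218,190), a brown one on the worktop at (281,217), a purple one at (277,258) and a red one at (358,215). The one on the apron with its ramp under the plate fits wedge_grip. The brown one beside the press is the spare.

```bash
sed -i 's/np.array(c\["rotation"\])@p/R.from_quat(c["rotation"]).as_matrix()@p/' h.py
python3 - <<'E'
from h import *
np.set_printoptions(precision=3,suppress=True)
ims=[]
for n in ["scene","side"]:
    c=ctrl.read_camera(n); save(c,n+"1.png")
    print(n,c["xyz"],c["fx"])
    for q in ["wedge_grip","press_mouth","spare_grip"]:
        for r in ctrl.tip_of(q,c)[:4]: print(q,round(r["score"],2),np.array(r["at"]),px(c,*r["at"]))
    if n=="scene":
        cv2.imwrite("pics/crop1.png",cv2.resize(c["pixels"][130:270,140:340,::-1],None,fx=4,fy=4,interpolation=cv2.INTER_CUBIC))
        for k,(u,v) in dict(block=(222,184),corner_l=(153,197),corner_f=(231,220),plR=(262,184),plL=(186,168)).items(): print(k,px(c,u,v,1))
s=ctrl.get_state();print(s["time"],np.array(s["eef_pos"]),s["opening"])
print(R.from_quat(s["tcp_rot"]).as_matrix())
E
```

```text
scene [-0.037 -0.551  0.51 ] 364.48515941908494
wedge_grip 0.93 [277.  258.4] [ 0.393 -0.343  0.044]
wedge_grip 0.79 [358.2 219.8] [ 0.597 -0.428  0.029]
wedge_grip 0.68 [216.  190.7] [ 0.503 -0.128  0.049]
press_mouth 0.92 [212.6 186.7] [ 0.504 -0.119  0.056]
spare_grip 0.97 [278.8 217. ] [ 0.501 -0.289  0.043]
block [ 0.524 -0.13   0.057]
corner_l [0.448 0.021 0.009]
corner_f [ 0.473 -0.188  0.011]
plR [ 0.636 -0.171  0.009]
plL [0.564 0.013 0.035]
side [ 0.345 -1.049  0.721] 467.89616971765173
wedge_grip 0.9 [304.3 271.3] [ 0.607 -0.433  0.035]
wedge_grip 0.84 [232.6 180.9] [ 0.519 -0.129  0.055]
wedge_grip 0.74 [199.2 252.2] [ 0.407 -0.351  0.046]
press_mouth 0.78 [247.2 177. ] [ 0.569 -0.062  0.015]
0.5 [ 0.231 -0.634  0.231] 0.9960924842546123
[[ 0.939  0.343 -0.   ]
 [ 0.343 -0.939  0.   ]
 [-0.    -0.    -1.   ]]
```

View pics/crop1.png

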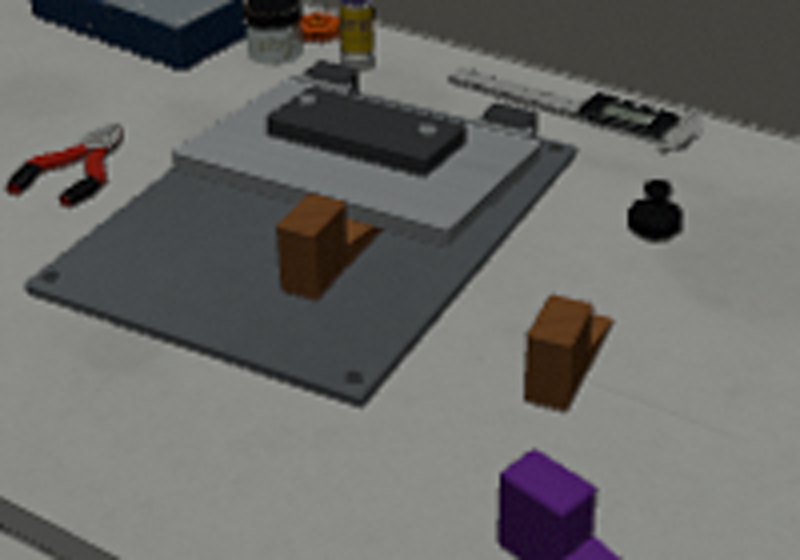

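View pics/side1.png

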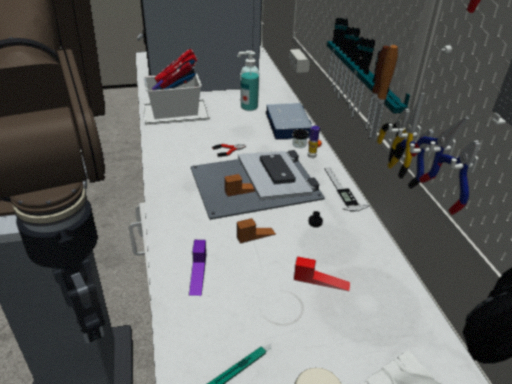

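The crop confirms that the brown wedge on the apron, block at about (215,190) in the scene picture, runs under the plate. The side view shows it at (233,183) and the spare at (246,230). Next I'll fit the yaw of the block and of the press.

```bash
python3 - <<'E'
from h import *
np.set_printoptions(precision=3,suppress=True)
def ray(c,u,v,z):
    d=R.from_quat(c["rotation"]).as_matrix()@np.array([(u-c["cx"])/c["fx"],(v-c["cy"])/c["fy"],1]);o=np.array(c["xyz"]);return o+d*(z-o[2])/d[2]
for n,(u0,u1,v0,v1) in dict(scene=(200,242,172,208),side=(215,262,165,200)).items():
    c=ctrl.read_camera(n); P=c["pixels"].astype(float); m=np.zeros(P.shape[:2],bool)
    m[v0:v1,u0:u1]=True
    m&=(P[...,0]>1.5*P[...,2])&(P[...,0]>60)
    pts=np.array([px(c,u,v,0) if c["depth"][v,u]>0 else [9,9,9] for v,u in zip(*np.where(m))])
    top=pts[(pts[:,2]>.053)&(pts[:,2]<.064)]
    rc=cv2.minAreaRect((top[:,:2]*1000).astype(np.float32)); print(n,len(pts),len(top),top.mean(0),rc)
    rp=pts[pts[:,2]<.05]; 
    ramp=pts[(pts[:,2]<.032)&(pts[:,0]>.545)]; print("ramp",len(ramp),ramp.mean(0) if len(ramp) else 0)
    if n=="scene":
        L,F,Rr=[ray(c,140+a/4,130+b/4,.01) for a,b in [(28,290),(362,405),(577,150)]]
        print(L,F,Rr,np.degrees(np.arctan2(*(Rr-F)[1::-1])),np.degrees(np.arctan2(*(L-F)[1::-1])),np.linalg.norm(Rr-F),np.linalg.norm(L-F))
E
```

```text
scene 127 102 [ 0.519 -0.12   0.058] ((519.4560546875, -119.48395538330078), (39.67787170410156, 24.487293243408203), 6.3580732345581055)
ramp 20 [ 0.563 -0.12   0.024]
[0.424 0.016 0.01 ] [ 0.442 -0.207  0.01 ] [ 0.739 -0.181  0.01 ] 5.051735991585843 94.7230143799672 0.29735514560761606 0.2240575522560919
side 319 114 [ 0.52  -0.122  0.058] ((519.2683715820312, -120.26420593261719), (38.7219123840332, 27.690881729125977), 9.746563911437988)
ramp 96 [ 0.559 -0.115  0.022]
```

```bash
python3 -m inch '[[0,0.031,-0.027,0,0],[0,0.062,-0.054,0,0],[0,0.093,-0.081,0,0],[0,0.124,-0.108,0,0],[0,0.155,-0.135,0,0]]' 60
python3 -m inch '[[0,0.031,-0.027,0,0],[0,0.062,-0.054,0,0],[0,0.093,-0.081,0,0],[0,0.124,-0.108,0,0],[0,0.155,-0.135,0,0]]'
python3 -m inch '[[0,0.031,-0.026,0,0],[0,0.062,-0.052,0,4],[0,0.093,-0.078,0,8],[0,0.12,-0.1,0,11],[0,0.137,-0.114,0,13]]'
python3 -m inch '[[0,0,0,0,0],[0,0,0,0,0],[0,0,0,0,0]]'
python3 - <<'E'
from h import *
np.set_printoptions(precision=4,suppress=True)
s=ctrl.get_state(); T=R.from_quat(s["tcp_rot"]).as_matrix(); p=np.array(s["eef_pos"]);print(p,T)
c=ctrl.read_camera("wrist"); save(c,"wr1.png"); M=np.array(c["mount"])
P=c["pixels"].astype(float)
m=(P[...,0]>1.5*P[...,2])&(P[...,1]>1.2*P[...,2])&(P[...,0]>50)&(c["depth"]>0)
v,u=np.where(m); z=c["depth"][v,u]; x=u-c["cx"];y=v-c["cy"];r=np.hypot(x,y)+1e-9;t=r/c["fx"]
pc=np.c_[x/r*np.tan(t)*z,y/r*np.tan(t)*z,z,np.ones(len(z))]
w=(pc@M.T)[:,:3]@T.T+p
k=(np.abs(w[:,0]-.52)<.05)&(np.abs(w[:,1]+.12)<.05)
for a,b in [(.05,.066),(.012,.035)]:
    q=w[k&(w[:,2]>a)&(w[:,2]<b)]
    if len(q)>5: print(len(q),q.mean(0),cv2.minAreaRect((q[:,:2]*1000).astype(np.float32)))
E
```

```text
time: 1.02
eef_pos: [0.3312, -0.4525, 0.2314]
tcp_rot: [0.985, 0.174, 0.0, 0.0]
contact_force: [0.6, -0.1, 0.6]
opening: 1.002
finger_force: 0.0
time: 1.43
eef_pos: [0.4307, -0.2724, 0.2318]
tcp_rot: [0.985, 0.174, 0.0, 0.0]
contact_force: [0.2, -0.0, 0.2]
opening: 1.002
finger_force: 0.0
time: 1.85
eef_pos: [0.5208, -0.1171, 0.2317]
tcp_rot: [0.998, 0.061, 0.001, -0.0]
contact_force: [0.2, -0.1, 0.0]
opening: 1.004
finger_force: 0.0
time: 2.1
eef_pos: [0.5195, -0.1206, 0.2313]
tcp_rot: [0.998, 0.062, -0.0, 0.0]
contact_force: [0.8, 0.1, 0.7]
opening: 0.999
finger_force: 0.0
[ 0.5195 -0.1206  0.2313] [[ 0.9924  0.1231 -0.0002]
 [ 0.1231 -0.9924 -0.0005]
 [-0.0003  0.0004 -1.    ]]
797 [ 0.5226 -0.1174  0.0572] ((521.8657836914062, -117.31085205078125), (38.30913162231445, 24.523639678955078), 7.373432636260986)
571 [ 0.5546 -0.1135  0.0248] ((554.7272338867188, -113.81819915771484), (30.56511688232422, 24.833297729492188), 6.977803707122803)
```

View pics/wr1.png

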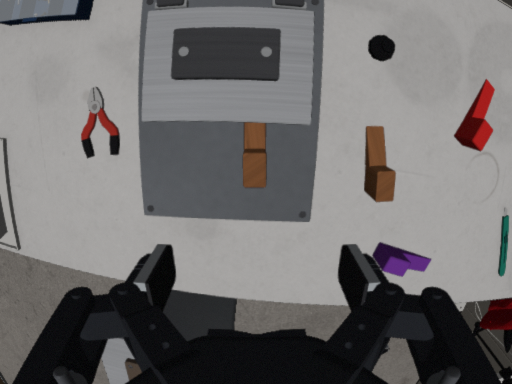

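The wrist view shows the wedge block at (255,169), with its ramp running under the plate edge at (255,122). The yaw matches the tool's. I'll correct by about 2 mm, descend and grip.

```bash
python3 -m inch '[[0,0.002,-0.002,0.035,0],[0,0.002,-0.002,0.075,0],[0,0.002,-0.002,0.115,0],[0,0.002,-0.002,0.15,0],[0,0.002,-0.002,0.17,0]]' 60
python3 -m inch '[[0,0,0,0.02,0],[0,0,0,0.034,0],[0,0,0,0.04,0],[0,0,0,0.04,0],[0.3,0,0,0.04,0]]'
python3 -m inch '[[0.5,0,0,0,0],[0.6,0,0,0,0],[1,0,0,0,0],[1,0,0,0,0],[1,0,0,0,0]]' 60
python3 -m inch '[[1,0,0,0,0],[1,0,0,0,0],[1,0,0,0,0],[1,0,0,0,0],[1,0,0,0,0]]'
```

```text
time: 2.57
eef_pos: [0.5181, -0.1183, 0.057]
tcp_rot: [0.998, 0.06, -0.003, -0.001]
contact_force: [-0.3, -0.3, -0.2]
opening: 0.999
finger_force: 0.0
time: 2.98
eef_pos: [0.5215, -0.1189, 0.0218]
tcp_rot: [0.998, 0.061, 0.0, 0.0]
contact_force: [0.8, -0.9, -0.3]
opening: 0.881
finger_force: 0.0
time: 3.4
eef_pos: [0.522, -0.1181, 0.0224]
tcp_rot: [0.998, 0.062, 0.0, 0.0]
contact_force: [-2.3, -0.1, 5.1]
opening: 0.297
finger_force: 60.2
time: 3.82
eef_pos: [0.5219, -0.1181, 0.0224]
tcp_rot: [0.998, 0.062, 0.0, 0.0]
contact_force: [-3.0, -0.1, 5.3]
opening: 0.298
finger_force: 60.3
```

```bash
python3 -m inch '[[1,-0.005,0,0,0],[1,-0.01,0,0,0],[1,-0.01,0,0,0],[1,-0.01,0,0,0],[1,-0.01,0,0,0]]'
python3 -m inch '[[1,0,0,0,0],[1,0,0,0,0],[1,0,0,0,0],[1,0,0,0,0],[1,0,0,0,0]]'
python3 - <<'E'
from h import *
c=ctrl.read_camera("wrist"); save(c,"wr2.png")
E
```

```text
time: 4.23
eef_pos: [0.5129, -0.1197, 0.0223]
tcp_rot: [0.998, 0.061, 0.002, 0.001]
contact_force: [3.1, 0.7, 4.5]
opening: 0.292
finger_force: 60.5
time: 4.65
eef_pos: [0.5129, -0.1197, 0.0223]
tcp_rot: [0.998, 0.061, 0.001, 0.001]
contact_force: [3.1, -0.1, 5.6]
opening: 0.293
finger_force: 60.6
```

View pics/wr2.png

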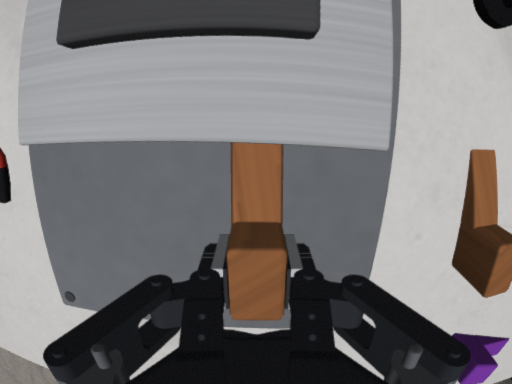

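The wedge block at (257,270) is firmly between the pads and moving with them, and the ramp is still under the plate edge at row 143. I'll carry on tugging.

```bash
python3 -m inch '[[1,-0.005,0,0,0],[1,-0.01,0,0,0],[1,-0.01,0,0,0],[1,-0.01,0,0,0],[1,-0.01,0,0,0]]'
python3 -m inch '[[1,0,0,0,0],[1,0,0,0,0],[1,0,0,0,0],[1,0,0,0,0],[1,0,0,0,0]]'
python3 -m inch '[[1,-0.005,0,0,0],[1,-0.01,0,0,0],[1,-0.01,0,0,0],[1,-0.01,0,0,0],[1,-0.01,0,0,0]]'
python3 -m inch '[[1,0,0,0,0],[1,0,0,0,0],[1,0,0,0,0],[1,0,0,0,0],[1,0,0,0,0]]'
python3 -m inch '[[1,-0.005,0,0,0],[1,-0.01,0,0,0],[1,-0.01,0,0,0],[1,-0.01,0,0,0],[1,-0.01,0,0,0]]'
python3 -m inch '[[1,0,0,0,0],[1,0,0,0,0],[1,0,0,0,0],[1,0,0,0,0],[1,0,0,0,0]]'
python3 - <<'E'
from h import *
c=ctrl.read_camera("wrist"); save(c,"wr3.png")
E
```

```text
time: 5.12
eef_pos: [0.5029, -0.1209, 0.0224]
tcp_rot: [0.998, 0.061, 0.001, 0.001]
contact_force: [3.7, -0.0, 5.7]
opening: 0.3
finger_force: 60.7
time: 5.53
eef_pos: [0.5029, -0.1209, 0.0224]
tcp_rot: [0.998, 0.061, 0.001, 0.001]
contact_force: [4.2, 0.3, 5.7]
opening: 0.293
finger_force: 60.8
time: 5.95
eef_pos: [0.493, -0.1222, 0.0224]
tcp_rot: [0.998, 0.061, 0.001, 0.001]
contact_force: [4.2, 1.0, 5.4]
opening: 0.3
finger_force: 60.8
time: 6.37
eef_pos: [0.493, -0.1222, 0.0224]
tcp_rot: [0.998, 0.061, 0.001, 0.001]
contact_force: [4.6, -0.1, 6.4]
opening: 0.293
finger_force: 60.8
time: 6.78
eef_pos: [0.483, -0.1234, 0.0223]
tcp_rot: [0.998, 0.061, 0.001, 0.001]
contact_force: [3.6, -0.8, 5.7]
opening: 0.294
finger_force: 60.8
time: 7.2
eef_pos: [0.483, -0.1234, 0.0223]
tcp_rot: [0.998, 0.061, 0.001, 0.001]
contact_force: [3.2, 0.6, 7.0]
opening: 0.292
finger_force: 60.8
```

View pics/wr3.png

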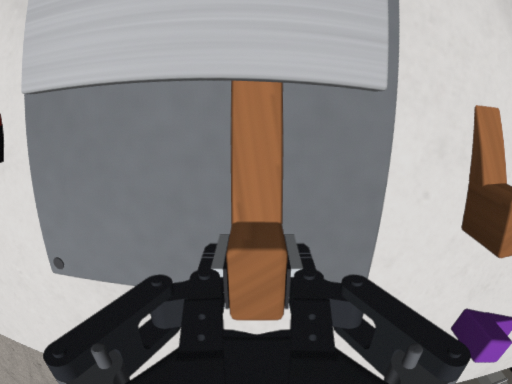

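The wedge is out by 4 cm. Its ramp still meets the plate edge at (257,80), and the spare at (490,200) hasn't been disturbed. Two more tugs.

```bash
python3 -m inch '[[1,-0.005,0,0,0],[1,-0.01,0,0,0],[1,-0.01,0,0,0],[1,-0.01,0,0,0],[1,-0.01,0,0,0]]'
python3 -m inch '[[1,0,0,0,0],[1,0,0,0,0],[1,0,0,0,0],[1,0,0,0,0],[1,0,0,0,0]]'
python3 -m inch '[[1,-0.005,0,0,0],[1,-0.01,0,0,0],[1,-0.01,0,0,0],[1,-0.01,0,0,0],[1,-0.01,0,0,0]]'
python3 -m inch '[[1,0,0,0,0],[1,0,0,0,0],[1,0,0,0,0],[1,0,0,0,0],[1,0,0,0,0]]'
python3 - <<'E'
from h import *
np.set_printoptions(precision=4,suppress=True)
s=ctrl.get_state(); T=R.from_quat(s["tcp_rot"]).as_matrix(); p=np.array(s["eef_pos"])
c=ctrl.read_camera("wrist"); save(c,"wr4.png"); M=np.array(c["mount"])
H,W=c["depth"].shape
v,u=np.mgrid[0:H,0:W]; z=c["depth"]; x=u-c["cx"];y=v-c["cy"];r=np.hypot(x,y)+1e-9;t=r/c["fx"]
pc=np.stack([x/r*np.tan(t)*z,y/r*np.tan(t)*z,z,np.ones_like(z)],-1)
w=(pc@M.T)[...,:3]@T.T+p
for vv in range(10,230,10): print(vv,w[vv,257],w[vv,200],c["pixels"][vv,257])
E
```

```text
time: 7.67
eef_pos: [0.4727, -0.1246, 0.0223]
tcp_rot: [0.998, 0.062, 0.001, 0.001]
contact_force: [2.6, 0.4, 7.5]
opening: 0.299
finger_force: 60.9
time: 8.08
eef_pos: [0.4727, -0.1246, 0.0223]
tcp_rot: [0.998, 0.062, 0.001, 0.001]
contact_force: [1.7, -1.1, 7.8]
opening: 0.295
finger_force: 60.9
time: 8.5
eef_pos: [0.4626, -0.1259, 0.0223]
tcp_rot: [0.998, 0.062, 0.001, 0.001]
contact_force: [1.5, -0.7, 9.0]
opening: 0.295
finger_force: 61.0
time: 8.92
eef_pos: [0.4626, -0.1259, 0.0223]
tcp_rot: [0.998, 0.062, 0.001, 0.001]
contact_force: [1.1, -0.3, 8.6]
opening: 0.293
finger_force: 61.0
10 [ 0.5843 -0.1109  0.0238] [ 0.5819 -0.0844  0.0246] [181 182 186]
20 [ 0.5793 -0.1116  0.0237] [ 0.5772 -0.0847  0.0227] [181 183 186]
30 [ 0.5742 -0.1122  0.0239] [ 0.5719 -0.0856  0.0239] [181 183 186]
40 [ 0.5706 -0.1126  0.0176] [ 0.568  -0.085   0.0178] [69 70 71]
50 [ 0.5669 -0.1131  0.0093] [ 0.5641 -0.0839  0.0097] [115 118 122]
60 [ 0.5616 -0.1138  0.0093] [ 0.5588 -0.0845  0.0092] [114 117 121]
70 [ 0.5561 -0.1144  0.0118] [ 0.5534 -0.0852  0.0097] [139 108  90]
80 [ 0.5507 -0.1151  0
[... 325 characters left out ...]

130 [ 0.5261 -0.1181  0.0184] [ 0.5217 -0.0882  0.0081] [158 105  66]
140 [ 0.5212 -0.1187  0.0191] [ 0.5167 -0.0891  0.0104] [156 102  65]
150 [ 0.5166 -0.1193  0.021 ] [ 0.5112 -0.0894  0.0096] [155 102  64]
160 [ 0.5115 -0.1199  0.0206] [ 0.5059 -0.09    0.0104] [154 101  64]
170 [ 0.5069 -0.1205  0.0223] [ 0.5001 -0.0901  0.009 ] [156 102  65]
180 [ 0.5022 -0.1211  0.0235] [ 0.4947 -0.0907  0.01  ] [157 104  66]
190 [ 0.4973 -0.1217  0.0245] [ 0.4891 -0.0911  0.0103] [160 106  69]
200 [ 0.4925 -0.1223  0.0255] [ 0.483  -0.0914  0.0094] [162 106  68]
210 [ 0.4875 -0.1229  0.0262] [ 0.4771 -0.0918  0.0096] [161 106  67]
220 [ 0.4829 -0.1234  0.028 ] [ 0.4708 -0.0921  0.0094] [159 106  68]
```

View pics/wr4.png

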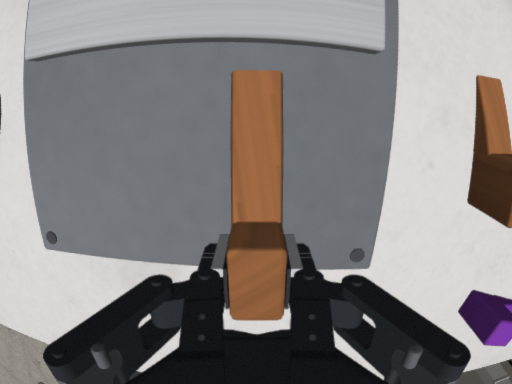

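The tip at (257,71) is about 14 mm clear of the plate edge at (257,40). The plate's top stands at z = 0.024, so it has shut flat. I'll release and retreat upwards.

```bash
python3 -m inch '[[0.6,0,0,0,0],[0.5,0,0,0,0],[0.3,0,0,0,0],[0.2,0,0,0,0],[0.2,0,0,0,0]]' 20
python3 -m inch '[[0.2,0,0,0,0],[0.2,0,0,-0.01,0],[0.2,0,0,-0.03,0],[0.2,0,0,-0.06,0],[0.2,0,0,-0.1,0]]'
python3 -m inch '[[0.2,0,0,-0.03,0],[0.2,0,0,-0.05,0],[0.2,0,0,-0.06,0],[0.2,0,0,-0.06,0],[0.2,0,0,-0.06,0]]'
python3 - <<'E'
from h import *
c=ctrl.read_camera("wrist"); save(c,"wr5.png")
E
```

```text
time: 9.38
eef_pos: [0.461, -0.1249, 0.0206]
tcp_rot: [0.998, 0.061, -0.001, -0.001]
contact_force: [-0.7, 0.1, 0.6]
opening: 0.8
finger_force: 0.0
time: 9.8
eef_pos: [0.4597, -0.1242, 0.1204]
tcp_rot: [0.998, 0.061, -0.003, -0.002]
contact_force: [1.0, -1.9, -0.7]
opening: 0.803
finger_force: 0.0
time: 10.22
eef_pos: [0.4616, -0.1251, 0.1811]
tcp_rot: [0.998, 0.061, -0.0, -0.0]
contact_force: [-0.5, 0.1, -0.6]
opening: 0.8
finger_force: 0.0
```

View pics/wr5.png

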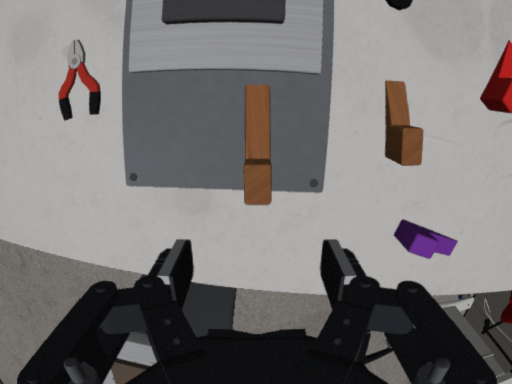

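The wedge lies on the apron at (258,145), with its tip at row 85 clear of the plate edge at row 71. The plate is shut, the spare at (403,125) is untouched, and the gripper is well clear.

```bash
python3 -c "
from plant import ctrl
print(ctrl.sign_off())"
```

```text
the job is handed in; nothing more can be done
None
```

I worked the wedge out in six 1 cm tugs and left it lying in front of the press, about 14 mm clear of the shut plate; the spare wedge was not touched, and the job was handed in at about 10 s.

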